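Spin-check a mini centrifuge rotor and stop pocket 1 at the front

TASK

The rotor of the open mini centrifuge has just been refitted: with a fingertip, flick it so that it spins freely on its own, untouched, for a good two seconds, then, while it is still turning, brake it gently with a fingertip so that it stops with the pointer of pocket 1 at the latch slot in the front of the shell, ready for loading, and take the finger away. Only push and touch the rotor: do not grip it or pull it up off its spindle, do not press hard on it, and leave the lid open and everything else on the bench where it is.

Things in the scene. Friction and masses are not known exactly. Their poses are not given: they have to be found in the camera images.
- centrifuge: the mini centrifuge: a fixed white shell 226 mm deep (its x) by 190 mm wide (its y), flat top face 90 mm above the table with a round open bowl of 156 mm diameter in it. Origin on the rotor's axis at table height; z up; its front, with the switch and the latch slot, is its -x side. The clear lid is hinged along the back edge (x = +107 mm, 93 mm up).
- latch_slot (a point): centre of the black latch slot in the top face of the shell at the front, 92 mm from the rotor's axis, 90 mm above the table. The slot is 24 mm wide (along the shell's y) and 14 mm long; the pointer has to stop facing it, within its width.
- rotor (a joint): turning angle of the rotor in rad about the vertical axis, counter-clockwise seen from above positive, unlimited (it goes on counting turns). At 0 and every 2 pi the pointer faces the middle of the latch slot. Free bearing: flicked to 5 rad/s it coasts for 5 to 9 s, losing 0.5 to 1.2 rad/s each second (less when slow). It stays where stopped, but a finger taken off with a jerk or sideways drags it along.
- rotor_top (a point): centre of the flat hub top of the grey rotor (about 300 g), on the axis, 118 mm above the table. The hub top is a disc of 56 mm diameter, the highest part of the rotor and the place to press: a newton or two from a fingertip stops it at once, even in the middle, and it then turns with a fingertip that twists or slides. The hub widens downward to 70 mm.
- pointer_tip (a point): outer tip of the moulded pointer of pocket 1, 74 mm from the axis and 104 mm above the table: a bar 10 mm wide and 6 mm high that sticks out radially from one of the four tube sleeves, over the bowl.
- spindle: motor spindle that carries the rotor (the rotor counts as part of it); origin on the axis, 58 mm above the table. It stands on soft rubber mounts: pressed from above it sinks by up to 6 mm at about 1.5 N/mm and comes back; pulled, it would come up with the rotor.
- lid (a joint): opening of the clear domed lid, 180 mm wide, in rad: 0 shut, 1.7 to 1.9 at the start, standing up behind the rotor. It stays where it is by friction. To be left alone.
- dropper: amber dropper bottle, 32 mm diameter, 72 mm tall, standing near the front left corner of the centrifuge; origin at its foot. To be left alone.
- slidebox: slide box, 100 x 42 x 35 mm, lying beside the centrifuge; origin under its centre. To be left alone.
- rack: white tube rack, 150 x 52 x 46 mm, with three capped tubes that stand up to 70 mm above the table; origin under its centre. To be left alone.
- tube0: capped tube in the rack, 16 mm diameter, 64 mm long; origin at its tip. To be left in the rack.
- tube1: second capped tube in the rack, same size; origin at its tip. To be left in the rack.
- tube2: third capped tube in the rack, same size; origin at its tip. To be left in the rack.
- pipette: white micropipette, 250 mm long, 24 mm thick, lying on the bench on the robot's right; origin under its body. To be left alone.
- dishes: stack of two petri dishes, 90 mm diameter, 30 mm high; origin at the centre of its foot. To be left alone.
- beaker: glass beaker, 68 mm diameter, 85 mm high; origin at the centre of its foot. To be left alone.
- sleeve1 (a point): point on the axis of the sleeve of pocket 1, 46 mm from the rotor's axis, 98 mm above the table, in line with the pointer. Four such tube sleeves stand 90 degrees apart: 22 mm thick, leaning 25 degrees, mouth inward; mouth 40 mm from the axis and 111 mm up (lip at 116), foot 60 mm out and 68 mm up. The gaps between them are 43 mm wide here. A fingertip let down in a gap to 98 mm above the table clears the shell by 8 mm.

How it is judged:
By the outcome, as a careful person would: the job done as asked, in the order asked, and still so for the second after the job is handed in, with the robot touching nothing.
It also fails if it takes over 51 s, if anything falls off the work surface, if the arm or the gripper's body presses on something with over 40 N, if the wrist force passes 120 N, or if a joint passes its speed limit or range.

ROBOT

A 6-joint arm with a two-finger parallel gripper is mounted at the origin on the work surface. World frame = base frame: x ahead of the robot, y to its left, z up, the work surface at z = 0. Lengths are in m, angles in rad, forces in N, time in s.
With the tool pointing down it reaches from about 0.275 to 0.975 m from the base axis. Payload 8.4 kg.
Tool frame: the origin (TCP) lies between the finger pads; the fingertips stand 25 mm ahead of it and the grasp point (between the pads) lies 6 mm ahead of it (manip.tip_extent is the distance from the TCP to the fingertips, in m); z points along the fingers, y is the line along which they close (so a half turn about z gives the same grasp; the last joint's range is limited). The gripper opens to 92 mm and grips with 3 to 60 N. Pads are 20 mm wide; open, the fingers measure 128 mm over their backs; the gripper's body (75 mm by 189 mm) begins 69 mm behind the grasp point.
Start: joints at [-1.271, 0.353, 1.633, -0, 1.155, -0.002], TCP at [0.186, -0.597, 0.202] pointing down, gripper open.
Joint ranges: [-2.63, 2.63], [-0.92, 2.1], [0.06, 2.66], [-1.3, 4.44], [0, 2.69], [-3.02, 3.02]. Speed limits (rad/s): [2.22, 2.22, 2.79, 3.14, 3.14, 3.14].

INTERFACE

Orientations are given as a unit quaternion [x, y, z, w].
In Python, from bench import manip, optics gives the robot as it stands.
- The arm moves only by the shell command python3 -m inch 'ROWS' [OPENING]. ROWS is JSON, a list of rows, each a list of 4 numbers: the shift along the tool's x, y, z in mm, then the turn about the tool's z in rad. A call has exactly 8 rows; each row is the pose to reach, as a shift and turn from the pose commanded when the call began, along the tool's axes at that moment; what a row does not reach only later rows make up. A row lasts 1/12 s, in which the tool goes at most 41.7 mm and 7.16 degrees, less where a joint would pass 70% of its speed; a pose out of reach is approached as far as the arm can. A call with a gripper value outside its range is refused whole. OPENING is the opening, from 0 (shut) to 1 (fully open), set as the call begins (- or left out, the last holds). The fingers move at their own pace and stop on an object; the grip force is fixed at half the most. Time passes only in rows, so rows that repeat a pose let the fingers close, or fill a call up. It gives the time, the measured TCP pose, the force, the opening and the grip force at its end, in the units of the state.
- manip.observe(): the state, without advancing time (a new reading comes with each control period).
- optics.grab_frame(name): name is "scene" or "top" or "wrist"; returns the picture (384x512x3 uint8, red, green, blue); there is no depth.
- optics.camera_model(name): a dict with "mtx" (3x3 intrinsics, pixels), "R" (3x3) and "t" (3): a world point X has camera coordinates R X + t. Camera axes: x right, y down, z forward; pixel columns grow to the right and rows downward; lengths in m; the calibration is good to about 2 mm. A picture is of the moment at which its call begins: read the wrist's pose just before it. camera_model takes no time and is no camera call; for the wrist camera it gives the pose at the moment of the call.
- manip.finish_job(): hands the job in; it is judged then, once.
The state is a dict: "t": time; "q": joint angles; "qd": joint speeds; "joint_torque": joint torques, N m; "tcp_pos": TCP position; "orientation": TCP orientation; "wrist_force": force on the tool from outside, world axes, zero at the start; "moment": the same for the moment, N m; "finger_gap": opening from 0.0 (shut) to 1.0 (fully open); "gripper_force": force on a finger pad.
Only numpy, scipy, OpenCV 4.12 (cv2) and the standard library are available. Lean on these libraries where they do the work, as an engineer would, in place of code of your own. Each camera call takes 0.05 s, during which the arm holds its last target. There are 200 camera calls.

## Working session

There is one attempt and no reset: what is moved stays moved. The work goes in short steps, Python scripts to look and compute and a shell command to move; the robot and the scene stay as the last step left them, time stands still between calls to the robot, and variables do not carry over. Pictures are saved under pics/ and viewed, at most 10 in all, crops included, and the job is handed in when it is done.

```bash
mkdir -p pics; ls; python3 - <<'E'
from bench import manip, optics
import cv2,numpy as np
s=manip.observe();print(s)
for n in("scene","top"):
    f=optics.grab_frame(n);cv2.imwrite(f"pics/{n}0.png",f[:,:,::-1])
    m=optics.camera_model(n);print(n,np.round(m["mtx"],1).tolist(),np.round(m["R"],3).tolist(),np.round(m["t"],3).tolist())
E
```

```text
pics
{'t': 0.0, 'q': array([-1.27136811e+00,  3.53634916e-01,  1.63412148e+00,  6.91402779e-06,
        1.15519053e+00, -2.38511314e-03]), 'qd': array([-4.29482543e-05,  1.27450408e-03,  2.79624104e-04, -6.03399950e-05,
        1.84375535e-04, -1.15799804e-03]), 'joint_torque': array([-7.50042818e-04, -5.93847978e+01, -3.34218836e+01,  6.95906184e-02,
        2.35747156e-02, -1.22433153e-04]), 'tcp_pos': array([ 0.18564505, -0.59626453,  0.20157738]), 'orientation': array([ 9.88635164e-01,  1.50333141e-01, -9.70734370e-05, -6.70152215e-04]), 'wrist_force': array([-0.32514982, -0.08050613, -0.33877136]), 'moment': array([ 0.03355154,  0.00420381, -0.00868216]), 'gripper_force': 0.0, 'finger_gap': 0.9943903830414073}
scene [[421.0, 0.0, 259.7], [0.0, 421.0, 194.9], [0.0, 0.0, 1.0]] [[0.507, 0.862, 0.013], [0.638, -0.364, -0.678], [-0.58, 0.352, -0.735]] [-0.306, -0.303, 1.473]
top [[372.4, 0.0, 257.2], [0.0, 372.4, 185.2], [0.0, 0.0, 1.0]] [[0.027, -1.0, -0.004], [-0.988, -0.026, -0.154], [0.154, 0.008, -0.988]] [-0.021, 0.567, 1.01]
```

View pics/top0.png

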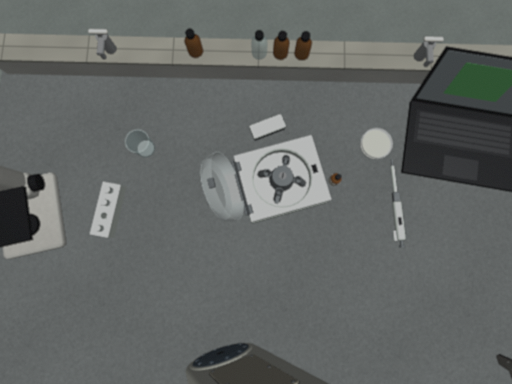

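View pics/scene0.png

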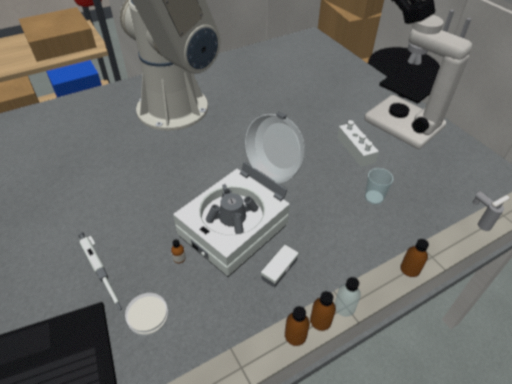

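The top view shows the centrifuge with its hub at about (282,178), the slot at about (315,168) and the lid at about (222,187). The front therefore faces roughly −y. I'll zoom in.

```bash
cat > h.py <<'E'
from bench import manip, optics
import numpy as np, cv2
def ray(n,uv,z,m=None):
    m=m or optics.camera_model(n)
    R=np.array(m["R"]);t=np.array(m["t"]);K=np.array(m["mtx"])
    c=-R.T@t; d=R.T@np.linalg.inv(K)@np.array([uv[0],uv[1],1.])
    return c+d*(z-c[2])/d[2]
def proj(n,X,m=None):
    m=m or optics.camera_model(n)
    p=np.array(m["mtx"])@(np.array(m["R"])@np.array(X)+np.array(m["t"]));return p[:2]/p[2]
E
python3 - <<'E'
from h import *
f=cv2.imread("pics/top0.png");c=cv2.resize(f[125:230,190:345],None,fx=5,fy=5,interpolation=cv2.INTER_CUBIC)
cv2.imwrite("pics/topc.png",c)
g=cv2.cvtColor(f,cv2.COLOR_BGR2GRAY)
sub=g[130:222,232:335]
# white shell mask
m=(g>165).astype(np.uint8);n,l,st,ce=cv2.connectedComponentsWithStats(m)
for i in range(1,n):
    if st[i,4]>300: print(st[i],ce[i], cv2.minAreaRect(np.argwhere(l==i)[:,::-1].astype(np.float32)))
E
```

```text
[250 115  35  23 410] [267.09268293 125.6902439 ] ((267.1514892578125, 125.58515930175781), (12.682333946228027, 32.618072509765625), 69.14553833007812)
[362 129  29  28 631] [376.36608558 142.77179081] ((376.0, 142.5), (27.0, 28.0), 90.0)
[ 235  136   96   85 3867] [281.57305405 178.91569692] ((281.8320617675781, 177.3911895751953), (67.01410675048828, 81.9061279296875), 74.57783508300781)
[ 90 182  30  55 794] [104.61838791 209.13602015] ((104.73530578613281, 209.058837890625), (17.46256446838379, 53.600372314453125), 14.03624439239502)
```

View pics/topc.png

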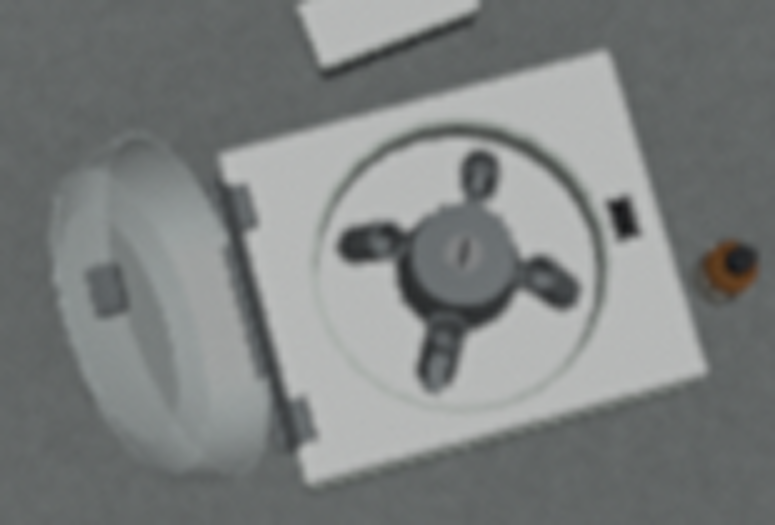

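The crop shows the hub top at about (282.4,175), the slot at about (314.8,168.4), and four sleeves. The pointer can't be made out yet.

```bash
python3 - <<'E'
from h import *
hub=ray("top",(282.4,175.2),.118); slot=ray("top",(314.8,168.4),.09)
print(hub,slot,np.linalg.norm((slot-hub)[:2]))
# corners of shell top from crop
cs=[(218,155),(607,50),(707,372),(312,485)]
P=[ray("top",(190+a/5-.4,125+b/5-.4),.09) for a,b in cs]
for p in P:print(np.round(p,4))
print([np.linalg.norm(P[i]-P[i-1]) for i in range(4)], sum(P)/4)
print("scene hub",proj("scene",hub),proj("scene",slot))
# bowl circle
m=optics.camera_model("wrist");print(np.round(m["mtx"],1).tolist());R=np.array(m["R"]);s=manip.observe()
print("wrist cam pos",-R.T@np.array(m["t"]),"fwd",R[2],"right",R[0],s["tcp_pos"])
from scipy.spatial.transform import Rotation as Ro
print(Ro.from_quat(s["orientation"]).as_matrix().round(3))
E
```

```text
[ 0.58435216 -0.07149962  0.118     ] [ 0.61069906 -0.16101009  0.09      ] 0.09330746257897672
[0.6405 0.0625 0.09  ]
[ 0.7056 -0.1502  0.09  ]
[ 0.528  -0.2048  0.09  ]
[0.4618 0.0057 0.09  ]
[np.float64(0.18758591305339414), np.float64(0.22238334638624024), np.float64(0.1857902445150202), np.float64(0.22063294635379282)] [ 0.58397408 -0.07171954  0.09      ]
scene hub [230.71387521 201.3231332 ] [202.8275004  230.39299655]
[[325.3, 0.0, 255.7], [0.0, 325.3, 194.8], [0.0, 0.0, 1.0]]
wrist cam pos [ 0.264872   -0.5716956   0.38324656] fwd [-0.28194725 -0.08748276 -0.95543315] right [ 2.98760283e-01 -9.54327869e-01 -7.82267070e-04] [ 0.18560893 -0.5963002   0.20163839]
[[ 0.955  0.297 -0.   ]
 [ 0.297 -0.955  0.001]
 [-0.    -0.001 -1.   ]]
```

```bash
python3 -m inch '[[12,-7,0,0],[40,-24,0,0],[75,-45,0,0],[110,-66,0,0],[145,-87,0,0],[180,-108,0,0],[215,-129,0,0],[250,-150,0,0]]' 0; python3 -m inch '[[35,-21,0,0],[70,-42,0,0],[105,-63,0,0],[140,-84,0,0],[175,-106,0,0],[210,-126,0,0],[245,-148,0,0],[280,-169,0,0]]'; python3 -m inch '[[10,-6,0,0],[14,-9,0,0],[14,-9,0,0],[14,-9,0,0],[14,-9,0,0],[14,-9,0,0],[14,-9,0,0],[14,-9,0,0]]'; python3 - <<'E'
from h import *
s=manip.observe();m=optics.camera_model("wrist");f=optics.grab_frame("wrist");np.savez("w1.npz",**m);cv2.imwrite("pics/w1.png",f[:,:,::-1])
print(s["t"],s["tcp_pos"],s["wrist_force"],s["finger_gap"],proj("wrist",(.5843,-.0715,.118),m),proj("wrist",(.6107,-.161,.09),m))
E
```

```text
t: 0.77
tcp_pos: [0.3809, -0.3766, 0.2022]
orientation: [0.989, 0.15, 0.0, -0.0]
wrist_force: [1.0, -0.8, -0.4]
finger_gap: 0.442
gripper_force: 0.0
t: 1.43
tcp_pos: [0.5976, -0.1317, 0.2022]
orientation: [0.989, 0.15, -0.0, -0.0]
wrist_force: [0.7, -0.9, 0.1]
finger_gap: 0.003
gripper_force: 0.0
t: 2.1
tcp_pos: [0.6073, -0.1227, 0.2025]
orientation: [0.989, 0.15, 0.0, 0.0]
wrist_force: [-0.3, -1.0, -0.1]
finger_gap: 0.003
gripper_force: 0.0
2.1 [ 0.6072906  -0.12273867  0.20246148] [-0.26861675 -1.03249916 -0.05322765] 0.0031876679805214144 [191.0158055  203.09786551] [295.30514467 195.05674288]
```

View pics/w1.png

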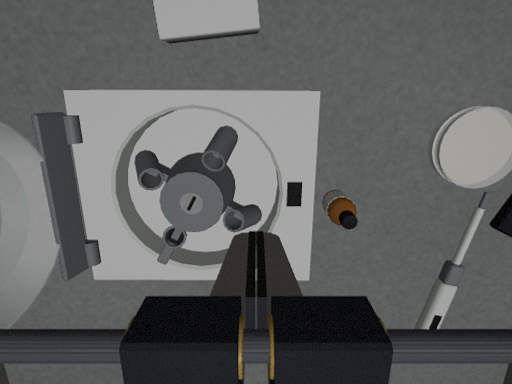

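The wrist view is clear. The hub top is at (192,203), which matches the projection, and the slot is at (294,195). The pointer bar's tip is at about (165,260), to the lower left. The fingertip at (257,232) is narrow and sits over the front gap between the sleeves at (240,218) and (222,140). Next I'll build an automatic pointer-angle reader.

```bash
cat >> h.py <<'E'
AX=np.array([.5843,-.0715]); FR=np.arctan2(-.955,.297)
def pts(r,z,a):  # a: angle from slot, ccw
    return np.stack([AX[0]+r*np.cos(a+FR),AX[1]+r*np.sin(a+FR),np.full(a.shape,z)],-1)
def prof(img,m,rs,z):
    a=np.radians(np.arange(0,360,1.)); out=[]
    g=cv2.cvtColor(img,cv2.COLOR_RGB2GRAY).astype(np.float32)
    for r in rs:
        X=pts(r,z,a)@np.array(m["R"]).T+np.array(m["t"]); p=X@np.array(m["mtx"]).T
        uv=(p[:,:2]/p[:,2:]).astype(np.float32)
        out.append(cv2.remap(g,uv[:,:1].copy(),uv[:,1:].copy(),cv2.INTER_LINEAR,borderValue=0)[:,0])
    return np.array(out)
E
python3 - <<'E'
from h import *
d=dict(np.load("w1.npz"));f=cv2.imread("pics/w1.png")[:,:,::-1].copy()
for n,uv,z in(("ptr",(165,260),.104),("slot",(294.3,194.5),.09),("hub",(192.3,203),.118)):
    p=ray("wrist",uv,z,d);v=p[:2]-AX;print(n,p,np.linalg.norm(v),np.degrees(np.arctan2(v[1],v[0])-FR))
for r in(.045,.066,.072):
    print(r,prof(f,d,[r],.104)[0][::5].astype(int).tolist())
E
```

```text
ptr [ 0.5154516  -0.06017835  0.104     ] 0.06977307667013816 243.3862569781952
slot [ 0.61093769 -0.15990923  0.09      ] 0.09233503357758203 -0.5078749952900192
hub [ 0.58471597 -0.07253606  0.118     ] 0.0011164463627587828 4.599704191242701
0.045 [167, 167, 168, 166, 167, 166, 166, 166, 168, 169, 67, 76, 96, 91, 89, 81, 167, 165, 167, 165, 167, 166, 166, 166, 165, 166, 142, 42, 44, 91, 59, 51, 45, 60, 166, 166, 165, 165, 166, 166, 166, 166, 165, 165, 166, 168, 77, 25, 81, 84, 26, 112, 167, 166, 166, 167, 166, 166, 165, 166, 165, 166, 166, 125, 37, 46, 53, 101, 90, 49, 52, 167]
0.066 [168, 166, 166, 167, 165, 165, 166, 167, 166, 167, 165, 63, 67, 59, 163, 166, 166, 166, 166, 166, 166, 166, 166, 166, 166, 165, 165, 166, 152, 102, 91, 90, 91, 92, 92, 93, 90, 93, 93, 93, 93, 91, 92, 91, 90, 88, 89, 94, 96, 90, 93, 85, 85, 83, 83, 82, 84, 86, 88, 47, 52, 48, 45, 51, 16, 12, 20, 125, 168, 167, 166, 166]
0.072 [169, 167, 165, 166, 166, 167, 167, 167, 167, 166, 166, 167, 93, 144, 165, 165, 166, 166, 166, 165, 166, 166, 165, 167, 152, 86, 89, 89, 89, 91, 96, 111, 119, 146, 156, 156, 156, 155, 156, 157, 158, 158, 159, 162, 162, 163, 164, 163, 96, 104, 163, 160, 160, 161, 155, 155, 153, 150, 46, 46, 50, 47, 48, 10, 37, 9, 19, 83, 82, 83, 80, 111]
```

```bash
sed -i 's/^AX=.*/AX=np.array([.5845,-.072]); FR=np.radians(-73.0)/' h.py; python3 -m inch '[[2,-3,8,0],[5,-9,25,0],[5,-9,45,0],[5,-9,60,0],[5,-9,70,0],[5,-9,76,0],[5,-9,79,0],[5,-9,79,0]]'; python3 - <<'E'
from h import *
s=manip.observe();d=s["tcp_pos"][:2]-AX;print(s["tcp_pos"],d@[.955,.297],d@[.297,-.955],s["wrist_force"])
m=optics.camera_model("wrist");f=optics.grab_frame("wrist");cv2.imwrite("pics/w2.png",f[:,:,::-1])
E
```

```text
t: 2.82
tcp_pos: [0.6097, -0.1118, 0.1229]
orientation: [0.989, 0.15, -0.0, -0.0]
wrist_force: [0.6, 0.1, 0.5]
finger_gap: 0.003
gripper_force: 0.0
[ 0.6097268  -0.11178668  0.12290023] 0.01227494641143087 0.04548863790743635 [0.56131939 0.10786638 0.49453331]
```

View pics/w2.png

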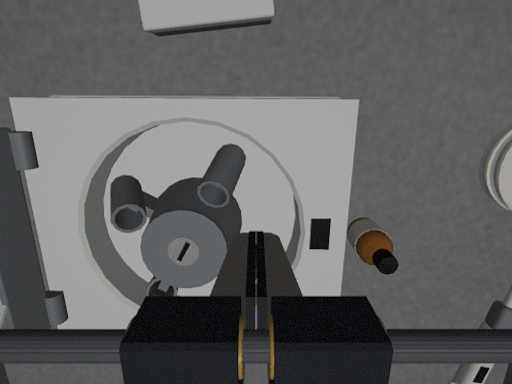

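The fingertip is in the front gap with clearance on both sides: hub at (183,248), lead sleeve at (222,170), slot at (320,233). Flicking now, then returning to the observation hover.

```bash
cat > look.py <<'E'
from h import *
import sys
T=[];A=[]
for i in range(int(sys.argv[1])):
    s=manip.observe();m=optics.camera_model("wrist");f=optics.grab_frame("wrist")
    np.savez(f"pics/f_{s['t']:.2f}.npz",f=f,t=s["t"],**m)
    a=np.radians(np.arange(0,360,1.))
    P=(prof(f,m,[.042,.045,.048],.104)<135).mean(0)
    c=(P*np.exp(4j*a)).sum();ph=np.degrees(np.angle(c))/4
    q=prof(f,m,[.068,.070,.072],.104).mean(0)
    sc=[int(np.mean([q[int(ph+90*k+j)%360] for j in(-3,-2,-1,0,1,2,3)])) for k in range(4)]
    print(round(float(s["t"]),3),"phase mod90 %.1f"%(ph%90),"q:",{round((ph+90*k)%360,1):sc[k] for k in range(4)},s["tcp_pos"].round(4),s["wrist_force"].round(1))
E
python3 -m inch '[[4.5,-1,0,0],[12.5,-5,0,0],[24,-12.5,0,0],[33.5,-25.5,0,0],[38,-42.5,0,0],[41,-48,-12,0],[53,-50,-45,0],[60,-50,-60,0]]'; python3 -m inch '[[-10,8,-2,0],[-35,30,-8,0],[-55,50,-16,0],[-65,59,-19,0],[-65,59,-19,0],[-65,59,-19,0],[-65,59,-19,0],[-65,59,-19,0]]'; python3 look.py 4
```

```text
t: 3.53
tcp_pos: [0.6541, -0.0444, 0.187]
orientation: [0.989, 0.151, 0.001, 0.0]
wrist_force: [1.6, -0.1, 2.2]
finger_gap: 0.005
gripper_force: 0.0
t: 4.2
tcp_pos: [0.608, -0.1209, 0.2019]
orientation: [0.989, 0.151, -0.0, -0.0]
wrist_force: [-0.1, -0.3, -0.4]
finger_gap: 0.004
gripper_force: 0.0Traceback (most recent call last):
  File "look.py", line 6, in <module>
    np.savez(f"pics/f_{s['t']:.2f}.npz",f=f,t=s["t"],**m)
    ~~~~~~~~^^^^^^^^^^^^^^^^^^^^^^^^^^^^^^^^^^^^^^^^^^^^^
TypeError: numpy.savez() got multiple values for keyword argument 't'
```

```bash
sed -i 's/t=s\["t"\],/ts=s["t"],/' look.py; python3 look.py 4
```

```text
4.25 phase mod90 61.8 q: {np.float64(331.8): 47, np.float64(61.8): 84, np.float64(151.8): 92, np.float64(241.8): 96} [ 0.6079 -0.1209  0.2018] [-0.9  0.7 -0.5]
4.3 phase mod90 61.7 q: {np.float64(331.7): 48, np.float64(61.7): 84, np.float64(151.7): 91, np.float64(241.7): 96} [ 0.6079 -0.121   0.2018] [-0.4 -0.3  0.3]
4.35 phase mod90 61.7 q: {np.float64(331.7): 46, np.float64(61.7): 84, np.float64(151.7): 91, np.float64(241.7): 96} [ 0.6079 -0.1211  0.2018] [-0.   0.4 -0.1]
4.4 phase mod90 61.7 q: {np.float64(331.7): 46, np.float64(61.7): 85, np.float64(151.7): 91, np.float64(241.7): 96} [ 0.6078 -0.1212  0.2019] [ 0.4 -0.3 -0.3]
```

```bash
python3 - <<'E'
import numpy as np,cv2,glob
g=sorted(glob.glob("pics/f_*.npz"))[-1];cv2.imwrite("pics/w3.png",np.load(g)["f"][80:300,60:360,::-1])
E
```

```text
(no output)
```

View pics/w3.png

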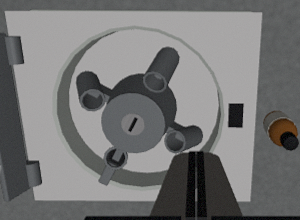

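```bash
python3 - <<'E'
from h import *
import glob
a=np.radians(np.arange(0,360,1.))
def ph(f,m):
    P=(prof(f,m,[.042,.045,.048],.104)<135).mean(0);return np.degrees(np.angle((P*np.exp(4j*a)).sum()))/4%90
d=dict(np.load("w1.npz"));f=cv2.imread("pics/w1.png")[:,:,::-1].copy();print("w1",ph(f,d))
g=sorted(glob.glob("pics/f_*.npz"))[-1];D=np.load(g);print("now",ph(D["f"],{k:D[k] for k in("mtx","R","t")}))
f0=cv2.imread("pics/top0.png")[:,:,::-1];f1=optics.grab_frame("top");cv2.imwrite("pics/t1.png",f1[:,:,::-1])
m=optics.camera_model("wrist");f2=optics.grab_frame("wrist")
print("moved since",np.abs(f2.astype(int)-D["f"]).max(),ph(f2,m))
dd=np.abs(f1.astype(int)-f0).max(2)[155:200,260:305];print("top diff",dd.max(),(dd>25).sum())
E
```

```text
w1 61.5740665552569
now 61.665607912788296
moved since 73 61.59082225627408
top diff 148 1196
```

```bash
python3 - <<'E'
from h import *
m=optics.camera_model("wrist");s=manip.observe();print(manip.tip_extent,s["tcp_pos"],[x for x in dir(manip) if x[0]!='_'])
from scipy.spatial.transform import Rotation as Ro
R=Ro.from_quat(s["orientation"]).as_matrix()
for o in([0,0,.025],[.01,0,.025],[-.01,0,.025],[.01,.009,.025],[0,0,0]):print(o,proj("wrist",s["tcp_pos"]+R@np.array(o),m))
E
```

```text
0.025 [ 0.6077726  -0.1215805   0.20210247] ['IKError', 'finish_job', 'observe', 'tip_extent']
[0, 0, 0.025] [255.66413862 221.60196528]
[0.01, 0, 0.025] [255.68634078 207.76804259]
[-0.01, 0, 0.025] [255.64251943 235.07264442]
[0.01, 0.009, 0.025] [269.05755589 207.78545279]
[0, 0, 0] [255.67671786 236.95944056]
```

```bash
python3 - <<'E'
import cv2
a=cv2.imread("pics/top0.png")[115:240,180:350];b=cv2.imread("pics/t1.png")[115:240,180:350]
cv2.imwrite("pics/tt.png",cv2.resize(cv2.vconcat([a,b]),None,fx=2.2,fy=2.2,interpolation=cv2.INTER_CUBIC))
E
```

```text
(no output)
```

View pics/tt.png

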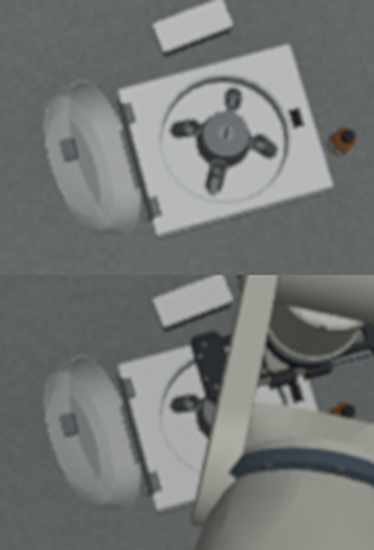

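The picture shows the lid and slide box unmoved, with the arm now over the rotor. The flick missed. The fingertip also appears at image row 232 where row 208 is expected, so the shut tips may not reach as far as stated. I'll measure the reach with a gentle touch on the hub top.

```bash
python3 -m inch '[[-2,-20,0,0],[-5,-40,0,0],[-7.5,-54,5,0],[-7.5,-54,25,0],[-7.5,-54,40,0],[-7.5,-54,50,0],[-7.5,-54,54,0],[-7.5,-54,54,0]]'; python3 -m inch '[[0,0,1,0],[0,0,2,0],[0,0,3,0],[0,0,4,0],[0,0,5,0],[0,0,5.5,0],[0,0,5.5,0],[0,0,5.5,0]]';python3 -m inch '[[0,0,0.5,0],[0,0,1,0],[0,0,1.5,0],[0,0,1.5,0],[0,0,1.5,0],[0,0,1.5,0],[0,0,1.5,0],[0,0,1.5,0]]'; python3 look.py 1
```

```text
t: 5.22
tcp_pos: [0.5839, -0.0725, 0.1472]
orientation: [0.989, 0.15, -0.001, -0.0]
wrist_force: [-1.0, -0.0, -0.5]
finger_gap: 0.006
gripper_force: 0.0
t: 5.88
tcp_pos: [0.5845, -0.0726, 0.1428]
orientation: [0.989, 0.15, -0.0, -0.0]
wrist_force: [-0.6, 0.0, -0.0]
finger_gap: 0.002
gripper_force: 0.0
t: 6.55
tcp_pos: [0.5845, -0.0725, 0.1413]
orientation: [0.989, 0.15, 0.0, 0.0]
wrist_force: [1.1, 0.1, 0.1]
finger_gap: 0.006
gripper_force: 0.0
6.55 phase mod90 65.7 q: {np.float64(335.7): 112, np.float64(65.7): 128, np.float64(155.7): 108, np.float64(245.7): 44} [ 0.5845 -0.0725  0.1413] [1.1 0.1 0.1]
```

```bash
python3 - <<'E'
import numpy as np,cv2
cv2.imwrite("pics/w4.png",cv2.resize(np.load("pics/f_6.55.npz")["f"][100:320,130:380,::-1],None,fx=2,fy=2))
E
```

```text
(no output)
```

View pics/w4.png

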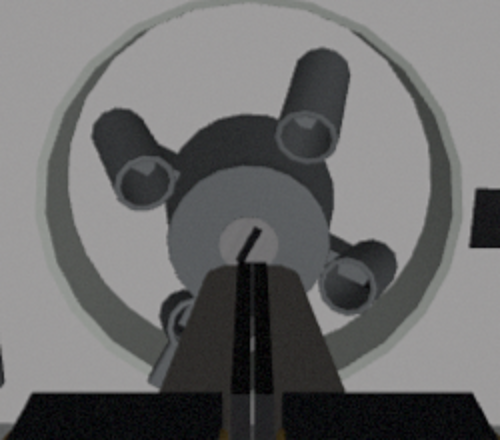

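The finger's near edge at row 232 implies that the tip is 8–16 mm away from where 25 mm of reach would put it, still above the hub. I'll descend in guarded steps.

```bash
python3 -m inch '[[0,0,2,0],[0,0,4,0],[0,0,6,0],[0,0,8,0],[0,0,9,0],[0,0,10,0],[0,0,10,0],[0,0,10,0]]' | egrep 'pos|force:'; python3 -m inch '[[0,0,0.5,0],[0,0,1,0],[0,0,1.5,0],[0,0,2,0],[0,0,2.5,0],[0,0,3,0],[0,0,3,0],[0,0,3,0]]'| egrep 'pos|force:'; python3 -m inch '[[0,0,0.5,0],[0,0,1,0],[0,0,1.5,0],[0,0,2,0],[0,0,2.5,0],[0,0,3,0],[0,0,3,0],[0,0,3,0]]'| egrep 'pos|force:'
```

```text
tcp_pos: [0.5845, -0.0726, 0.1312]
wrist_force: [-0.5, -0.2, -0.2]
gripper_force: 0.0
tcp_pos: [0.5844, -0.0725, 0.1282]
wrist_force: [0.9, -0.5, 0.2]
gripper_force: 0.0
tcp_pos: [0.5845, -0.0726, 0.1253]
wrist_force: [-0.1, 0.7, 0.8]
gripper_force: 0.0
```

```bash
python3 -m inch '[[0,0,0.5,0],[0,0,1,0],[0,0,1.5,0],[0,0,2,0],[0,0,2.5,0],[0,0,2.5,0],[0,0,2.5,0],[0,0,2.5,0]]'| egrep 'pos|force:'; python3 - <<'E'
from h import *
F=[manip.observe()["wrist_force"][2]]
for i in range(3):
    m=optics.camera_model("wrist");f=optics.grab_frame("wrist");F.append(manip.observe()["wrist_force"][2])
cv2.imwrite("pics/w5.png",cv2.resize(f[100:320,130:380,::-1],None,fx=2,fy=2));print(np.round(F,2),proj("wrist",[*AX,.118],m))
# row of hub ellipse top edge (hub front edge at x=+28): shows sinking
g=cv2.cvtColor(f,cv2.COLOR_RGB2GRAY);print(g[150:240,256].tolist())
E
```

```text
tcp_pos: [0.5845, -0.0726, 0.1228]
wrist_force: [0.1, 0.1, -0.5]
gripper_force: 0.0
[-0.45 -1.24 -0.17 -0.81] [254.81072448 233.48719971]
[151, 153, 149, 151, 150, 152, 153, 155, 151, 154, 156, 118, 58, 40, 38, 44, 41, 49, 43, 45, 50, 45, 41, 46, 47, 47, 43, 44, 45, 47, 45, 45, 41, 46, 48, 46, 44, 48, 44, 38, 43, 78, 88, 92, 90, 89, 90, 89, 91, 90, 86, 91, 91, 92, 88, 92, 89, 88, 90, 90, 93, 91, 89, 92, 90, 88, 88, 92, 85, 104, 111, 108, 106, 112, 100, 72, 37, 26, 15, 12, 22, 13, 4, 15, 14, 29, 39, 36, 40, 35]
```

View pics/w5.png

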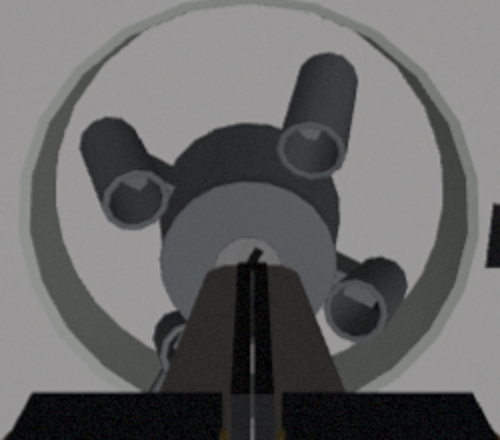

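```bash
python3 -m inch '[[0,0,0.5,0],[0,0,1,0],[0,0,1.5,0],[0,0,2,0],[0,0,2.5,0],[0,0,3,0],[0,0,3,0],[0,0,3,0]]'| egrep 'pos|force:'
```

```text
tcp_pos: [0.5845, -0.0726, 0.1198]
wrist_force: [-0.3, 0.4, -0.1]
gripper_force: 0.0
```

```bash
python3 -m inch '[[0,0,0.5,0],[0,0,1,0],[0,0,1.5,0],[0,0,2,0],[0,0,2.5,0],[0,0,3,0],[0,0,3,0],[0,0,3,0]]'| egrep 'pos|force:'
```

```text
tcp_pos: [0.5845, -0.0726, 0.1167]
wrist_force: [0.1, 0.2, -0.1]
gripper_force: 0.0
```

```bash
python3 -m inch '[[0,0,1,0],[0,0,2,0],[0,0,3,0],[0,0,4,0],[0,0,5,0],[0,0,6,0],[0,0,6,0],[0,0,6,0]]'| egrep 'pos|force:'
```

```text
tcp_pos: [0.5844, -0.0725, 0.1107]
wrist_force: [-0.1, -0.6, 0.4]
gripper_force: 0.0
```

```bash
python3 -m inch '[[0,0,0.5,0],[0,0,1,0],[0,0,1.5,0],[0,0,2,0],[0,0,2.5,0],[0,0,3,0],[0,0,3,0],[0,0,3,0]]'| egrep 'pos|force:'
```

```text
tcp_pos: [0.5844, -0.0726, 0.1077]
wrist_force: [-0.1, -0.8, 1.0]
gripper_force: 0.0
```

```bash
python3 -m inch '[[0,0,0.5,0],[0,0,1,0],[0,0,1.5,0],[0,0,2,0],[0,0,2.5,0],[0,0,3,0],[0,0,3,0],[0,0,3,0]]'| egrep 'pos|force:'
```

```text
tcp_pos: [0.5845, -0.0726, 0.1049]
wrist_force: [-0.5, -0.3, 1.7]
gripper_force: 0.8
```

```bash
cat > fz.py <<'E'
from h import *
F=[];E=[]
for i in range(6):
    f=optics.grab_frame("wrist");s=manip.observe();F.append(s["wrist_force"][2]);g=cv2.cvtColor(f,cv2.COLOR_RGB2GRAY)
    E.append([int(np.argmax(g[150:240,256]<100))+150, int(np.argmax((g[165:240,256]>65)))+165])
m=optics.camera_model("wrist");print(s["t"],s["tcp_pos"],np.round(F,2),np.mean(F),E[0],E[-1])
e=AX+.028*np.array([.955,.297]);print("hub +x edge pred at z.118",proj("wrist",[*e,.118],m),"z.115",proj("wrist",[*e,.115],m))
E
python3 fz.py
```

```text
13.05 [ 0.58450191 -0.07254186  0.10482596] [1.57 2.06 1.13 2.27 2.   1.97] 1.8328474333072025 [167, 165] [167, 165]
hub +x edge pred at z.118 [254.77776043 199.67128104] z.115 [254.7900421  197.99348055]
```

Contact is at TCP z ≈ 0.106 with about 1.8 N at 0.105. The shut fingertips therefore end 12 mm behind the TCP rather than 25 mm ahead, which explains the miss. I'll re-place the finger in the right-hand gap at the correct depth, which also keeps the gripper away from the lid.

```bash
python3 -m inch '[[0,0,-5,0],[0,0,-20,0],[-25,7.5,-22,0],[-50,15,-22,0],[-50,15,-5,0],[-50,15,8,0],[-50,15,14,0],[-50,15,16,0]]'; python3 look.py 2
```

```text
t: 13.72
tcp_pos: [0.5406, -0.1016, 0.088]
orientation: [0.989, 0.15, -0.001, -0.0]
wrist_force: [-0.3, -0.0, 0.6]
finger_gap: 0.002
gripper_force: 0.0
13.717 phase mod90 62.4 q: {np.float64(332.4): 108, np.float64(62.4): 78, np.float64(152.4): 102, np.float64(242.4): 88} [ 0.5406 -0.1016  0.088 ] [-0.3 -0.   0.6]
13.767 phase mod90 62.4 q: {np.float64(332.4): 109, np.float64(62.4): 80, np.float64(152.4): 102, np.float64(242.4): 89} [ 0.5409 -0.1016  0.0882] [-0.6 -0.4  0.3]
```

```bash
python3 -m inch '[[0.5,4.5,0,0],[3,14,0,0],[11,25,0,0],[25.5,34,0,0],[41.5,37,0,0],[47,42,-14,0],[52,52,-45,0],[54,58,-60,0]]'; python3 look.py 3;  python3 -m inch '[[4,-5,-15,0],[4,-10,-35,0],[4,-18,-50,0],[4,-18,-54,0],[4,-18,-54,0],[4,-18,-54,0],[4,-18,-54,0],[4,-18,-54,0]]'; python3 look.py 4
```

```text
t: 14.48
tcp_pos: [0.6126, -0.1424, 0.1518]
orientation: [0.989, 0.151, 0.002, 0.001]
wrist_force: [-0.1, -0.2, 0.0]
finger_gap: 0.009
gripper_force: 0.0
14.483 phase mod90 2.5 q: {np.float64(2.5): 103, np.float64(92.5): 154, np.float64(182.5): 162, np.float64(272.5): 41} [ 0.6126 -0.1424  0.1518] [-0.1 -0.2  0. ]
14.533 phase mod90 21.4 q: {np.float64(21.4): 92, np.float64(111.4): 153, np.float64(201.4): 165, np.float64(291.4): 128} [ 0.6145 -0.1435  0.1544] [ 1.4 -2.2  2.8]
14.583 phase mod90 37.2 q: {np.float64(37.2): 85, np.float64(127.2): 92, np.float64(217.2): 166, np.float64(307.2): 92} [ 0.6134 -0.1429  0.1524] [-0.5 -0.3  0.4]
t: 15.3
tcp_pos: [0.6078, -0.1229, 0.2014]
orientation: [0.989, 0.15, -0.001, -0.0]
wrist_force: [-0.3, 0.0, 0.7]
finger_gap: 0.006
gripper_force: 0.0
15.3 phase mod90 55.4 q: {np.float64(325.4): 14, np.float64(55.4): 86, np.float64(145.4): 91, np.float64(235.4): 97} [ 0.6078 -0.1229  0.2014] [-0.3  0.   0.7]
15.35 phase mod90 66.9 q: {np.float64(336.9): 83, np.float64(66.9): 84, np.float64(156.9): 94, np.float64(246.9): 102} [ 0.6079 -0.1228  0.2016] [-0.7  0.6  0.1]
15.4 phase mod90 79.6 q: {np.float64(349.6): 121, np.float64(79.6): 93, np.float64(169.6): 112, np.float64(259.6): 103} [ 0.608  -0.1228  0.2018] [ 0.3  0.5 -0.9]
15.45 phase mod90 3.1 q: {np.float64(3.1): 167, np.float64(93.1): 129, np.float64(183.1): 125, np.float64(273.1): 98} [ 0.6082 -0.1228  0.202 ] [-0.1  0.3  0.1]
```

```bash
cat > ptr.py <<'E'
from h import *
import glob
a=np.radians(np.arange(0,360,1.))
def rd(f,m):
    P=(prof(f,m,[.042,.045,.048],.104)<135).mean(0);ph=np.degrees(np.angle((P*np.exp(4j*a)).sum()))/4%90
    Q=prof(f,m,[.065,.067,.069,.071],.105).mean(0);o=[]
    for k in range(4):
        i=lambda js:np.mean([Q[int(round(ph+90*k+j))%360] for j in js])
        o.append(int(i(range(-2,3))-(i(range(-14,-8))+i(range(9,15)))/2))
    return ph,o
if __name__=="__main__":
    d=dict(np.load("w1.npz"));f=cv2.imread("pics/w1.png")[:,:,::-1].copy();print("w1 (ptr k=2)",rd(f,d))
    for g in sorted(glob.glob("pics/f_1[4-9]*.npz")+glob.glob("pics/f_[2-4]?.*.npz")):
        D=np.load(g);ph,o=rd(D["f"],{k:D[k] for k in("mtx","R","t")});print(float(D["ts"]).__round__(3),[round(ph+90*k) for k in range(4)],o)
E
python3 ptr.py
```

```text
w1 (ptr k=2) (np.float64(61.5740665552569), [-97, -13, -36, -17])
14.483 [2, 92, 182, 272] [5, 5, 4, -32]
14.533 [21, 111, 201, 291] [-51, 47, 5, 26]
14.583 [37, 127, 217, 307] [-84, -9, 2, 8]
15.3 [55, 145, 235, 325] [-96, -6, -37, -52]
15.35 [67, 157, 247, 337] [-98, -11, -36, 27]
15.4 [80, 170, 260, 350] [-83, 0, -32, 15]
15.45 [3, 93, 183, 273] [34, -50, 0, -26]
```

```bash
W='[[0,0,0,0],[0,0,0,0],[0,0,0,0],[0,0,0,0],[0,0,0,0],[0,0,0,0],[0,0,0,0],[0,0,0,0]]'; python3 -m inch '[[0,0,0,0],[0,0,0,0],[0,0,0,0],[0,0,0,0],[0,0,0,0],[0,0,0,0],[0,0,0,0],[0,0,0,0]]' >/dev/null; python3 look.py 3 >/dev/null; python3 -m inch '[[0,0,0,0],[0,0,0,0],[0,0,0,0],[0,0,0,0],[0,0,0,0],[0,0,0,0],[0,0,0,0],[0,0,0,0]]' >/dev/null; python3 look.py 3 >/dev/null; python3 ptr.py
```

```text
w1 (ptr k=2) (np.float64(61.5740665552569), [-97, -13, -36, -17])
14.483 [2, 92, 182, 272] [5, 5, 4, -32]
14.533 [21, 111, 201, 291] [-51, 47, 5, 26]
14.583 [37, 127, 217, 307] [-84, -9, 2, 8]
15.3 [55, 145, 235, 325] [-96, -6, -37, -52]
15.35 [67, 157, 247, 337] [-98, -11, -36, 27]
15.4 [80, 170, 260, 350] [-83, 0, -32, 15]
15.45 [3, 93, 183, 273] [34, -50, 0, -26]
16.167 [86, 176, 266, 356] [-61, 0, 3, 33]
16.217 [8, 98, 188, 278] [26, -45, 0, 14]
16.267 [21, 111, 201, 291] [-16, -39, 2, -16]
16.983 [78, 168, 258, 348] [-88, 0, -33, 12]
17.033 [87, 177, 267, 357] [-71, 0, -29, 36]
17.083 [8, 98, 188, 278] [23, -23, 0, -8]
```

```bash
cat > fit.py <<'E'
from ptr import *
T=[15.4,15.45];U=[260,273.]   # seeds
for g in sorted(glob.glob("pics/f_1[6-9]*.npz")+glob.glob("pics/f_[2-4]?.*.npz")):
    D=np.load(g);t=float(D["ts"]);ph,_=rd(D["f"],{k:D[k] for k in("mtx","R","t")})
    if t<16.9: pr=273+(t-15.45)*238
    else:
        n=-7 if len(T)>7 else 0
        c=np.polyfit(np.array(T[n:])-t,U[n:],2 if len(T)>4 else 1);pr=c[-1]
    u=ph+90*round((pr-ph)/90);T.append(t);U.append(u)
    print(round(t,3),round(u,1),"pred %.1f"%pr)
n=max(-9,-len(T));c=np.polyfit(np.array(T[n:])-T[-1],U[n:],2);print("now %.1f mod360 %.1f rate %.1f acc %.1f"%(c[2],c[2]%360,c[1],2*c[0]),manip.observe()["t"])
t0=manip.observe()["t"];
for dt in np.arange(.5,1.5,.05):
    x=t0+dt-T[-1];print("+%.2f %.1f"%(dt,np.polyval(c,x)%360),end="; ")
E
python3 -m inch '[[0,0,0,0],[0,0,0,0],[0,0,0,0],[0,0,0,0],[0,0,0,0],[0,0,0,0],[0,0,0,0],[0,0,0,0]]' >/dev/null; python3 look.py 3 >/dev/null; python3 -m inch '[[0,0,0,0],[0,0,0,0],[0,0,0,0],[0,0,0,0],[0,0,0,0],[0,0,0,0],[0,0,0,0],[0,0,0,0]]' >/dev/null; python3 look.py 3 >/dev/null; python3 fit.py
```

```text
16.167 446.4 pred 443.6
16.217 458.4 pred 455.5
16.267 470.5 pred 467.4
16.983 617.9 pred 637.2
17.033 627.5 pred 627.4
17.083 637.6 pred 636.8
17.8 765.2 pred 760.1
17.85 772.9 pred 773.4
17.9 779.8 pred 781.3
18.617 882.0 pred 887.3
18.667 888.3 pred 888.2
18.717 894.8 pred 894.4
now 894.5 mod360 174.5 rate 121.7 acc -43.8 18.7667
+0.50 234.8; +0.55 239.7; +0.60 244.4; +0.65 249.0; +0.70 253.5; +0.75 257.9; +0.80 262.1; +0.85 266.3; +0.90 270.4; +0.95 274.3; +1.00 278.1; +1.05 281.9; +1.10 285.5; +1.15 289.0; +1.20 292.4; +1.25 295.7; +1.30 298.9; +1.35 301.9; +1.40 304.9; +1.45 307.8;
```

```bash
python3 -m inch '[[0,0,0,0],[0,0,0,0],[0,0,0,0],[0,0,0,0],[0,0,0,0],[0,0,0,0],[0,0,0,0],[0,0,0,0]]' >/dev/null; python3 look.py 3 >/dev/null; python3 fit.py | tail -5
```

```text
19.433 976.9 pred 970.7
19.483 982.2 pred 982.1
19.533 987.2 pred 987.1
now 987.2 mod360 267.2 rate 99.8 acc -32.8 19.5833
+0.50 317.1; +0.55 321.2; +0.60 325.1; +0.65 329.0; +0.70 332.8; +0.75 336.5; +0.80 340.2; +0.85 343.7; +0.90 347.2; +0.95 350.6; +1.00 353.9; +1.05 357.1; +1.10 0.3; +1.15 3.4; +1.20 6.3; +1.25 9.2; +1.30 12.1; +1.35 14.8; +1.40 17.4; +1.45 20.0;
```

```bash
python3 -m inch '[[-2,-18,30,0],[-4,-38,60,0],[-6.5,-50,80,0],[-7.5,-55,88,0],[-7.5,-55,91,0],[-7.5,-55,92,0],[-7.5,-55,92,0],[-7.5,-55,92,0]]'|egrep 't:|pos|wrist'; python3 look.py 1; python3 - <<'E'
from h import *
D=np.load("pics/f_20.25.npz");m={k:D[k] for k in("mtx","R","t")}
Q=(prof(D["f"],m,[.042,.045,.048],.104)<135).mean(0)
print("".join("#" if v>.5 else "." for v in Q[:215]))
E
```

```text
t: 20.25
tcp_pos: [0.5864, -0.0732, 0.1121]
wrist_force: [-0.7, -0.9, -0.9]
20.25 phase mod90 63.3 q: {np.float64(333.3): 92, np.float64(63.3): 130, np.float64(153.3): 94, np.float64(243.3): 10} [ 0.5864 -0.0732  0.1121] [-0.7 -0.9 -0.9]
...............................................##############################.......................................................#####################################..............................................
```

```bash
python3 -m inch '[[0,0,0,0],[0,0,0,0],[0,0,1.5,0],[0,0,6,0],[0,0,6,0],[0,0,6,0],[0,0,6,0],[0,0,6,0]]'|egrep 't:|pos|wrist'; cat > up.py <<'E'
from h import *
f=optics.grab_frame("wrist");m=optics.camera_model("wrist");s=manip.observe()
Q=(prof(f,m,[.042,.045,.048],.104)<135).mean(0)
print(s["t"],s["tcp_pos"],s["wrist_force"])
print("".join("#" if v>.5 else "." for v in Q[:215]))
E
python3 up.py; python3 up.py
```

```text
t: 20.97
tcp_pos: [0.5851, -0.0724, 0.1049]
wrist_force: [1.6, -0.5, 1.7]
21.0167 [ 0.58515303 -0.07244661  0.10492028] [ 0.79118574 -0.89275646  1.69565539]
#########################..................................................#############################...................................................#########################################...................
21.0667 [ 0.58513727 -0.07243307  0.10489828] [ 0.95312831 -0.72228835  1.61698362]
#########################..................................................#############################...................................................#########################################...................
```

The rotor stopped with its sleeves symmetric about the slot axis, so the pointer is at about 0°. Lifting the finger straight up, gently.

```bash
python3 -m inch '[[0,0,-0.3,0],[0,0,-0.7,0],[0,0,-1.2,0],[0,0,-1.8,0],[0,0,-2.8,0],[0,0,-5,0],[0,0,-10,0],[0,0,-18,0]]'|egrep 't:|pos|wrist'; python3 up.py; python3 -m inch '[[0,5,-20,0],[2,15,-50,0],[5,35,-70,0],[8,55,-79,0],[8,55,-79,0],[8,55,-79,0],[8,55,-79,0],[8,55,-79,0]]'|egrep 't:|pos|wrist'; python3 look.py 1; python3 - <<'E'
import numpy as np,cv2,glob
g=sorted(glob.glob("pics/f_2[2-9]*.npz"))[-1];cv2.imwrite("pics/w6.png",cv2.resize(np.load(g)["f"][80:300,60:400,::-1],None,fx=2,fy=2))
E
```

```text
t: 21.73
tcp_pos: [0.5844, -0.0723, 0.1227]
wrist_force: [0.1, 0.4, 0.2]
21.7833 [ 0.58568401 -0.07248594  0.12478771] [1.15503512 1.11750007 0.743328  ]
######################....................................................#############################....................................................#########################################...................
t: 22.45
tcp_pos: [0.608, -0.1218, 0.2009]
wrist_force: [-0.1, 0.0, 0.5]
22.45 phase mod90 86.6 q: {np.float64(356.6): 100, np.float64(86.6): 105, np.float64(176.6): 114, np.float64(266.6): 152} [ 0.608  -0.1218  0.2009] [-0.1  0.   0.5]
```

View pics/w6.png

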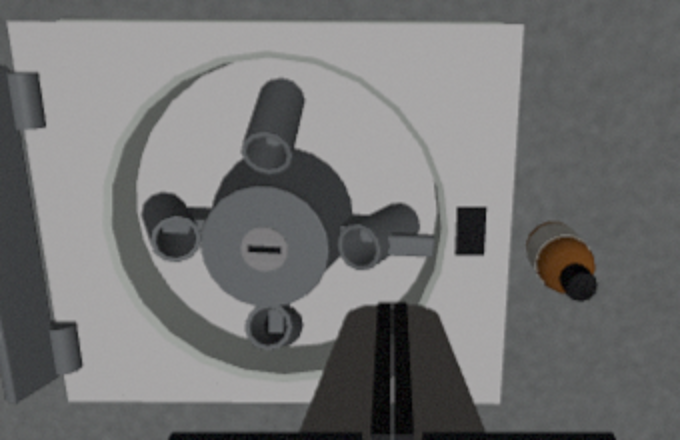

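The pointer is at the slot: its tip is at about (434,245) in the crop, and the slot is centred at about (471,231), spanning rows 207–255. I'll check the angle by ray casting and confirm it's at rest.

```bash
python3 look.py 1; python3 - <<'E'
from h import *
import glob
D=np.load(sorted(glob.glob("pics/f_2[2-9]*.npz"))[-1]);m={k:D[k] for k in("mtx","R","t")}
hub=ray("w",(60+264/2,80+249.5/2),.118,m)[:2]
p=ray("w",(60+432/2,80+245/2),.106,m)[:2]-hub;s=ray("w",(60+471/2,80+231/2),.09,m)[:2]-hub
ang=lambda v:np.degrees(np.arctan2(v[1],v[0]))
print(np.linalg.norm(p),np.linalg.norm(s),ang(p),ang(s),ang(p)-ang(s))
E
```

```text
22.5 phase mod90 86.6 q: {np.float64(356.6): 101, np.float64(86.6): 105, np.float64(176.6): 114, np.float64(266.6): 152} [ 0.6081 -0.1217  0.2009] [-0.4  0.2  0.8]
0.07295589959601866 0.09220881660738456 -74.14728136688446 -72.84566264092453 -1.3016187259599263
```

The pointer is between 1.3° and 3.4° off the slot centre (limit about 7°). The rotor is at rest, and nothing is touching it. Handing in.

```bash
python3 -c "from bench import manip; print(manip.finish_job())"
```

```text
the job is handed in; nothing more can be done
None
```

I flicked the rotor on the second try (the first missed it), it spun untouched for about 6 s, and I braked it gently while still turning; the pointer rests 1–3° from the latch-slot centre, the finger is away, and I handed the job in (no verdict returned).

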